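# Close up the tensile tester's accessory case

### The job

Close up the tensile tester's aluminium accessory case: first fold the upright inner cover of its jaw compartment down flat onto the compartment, then swing the case lid over and press it fully shut, without letting it slam. Only push with the fingers - never take the cover or the lid between them - and leave the parts in the case and everything else on the bench where they are. The latches stay undone; finish with the robot clear of everything.

Things in the scene. Friction and masses are not known exactly. Their poses are not given: they have to be found in the camera images.
- test_case: Aluminium case, fixed. Base 230 (x) by 320 (y) mm, walls 5 mm, rim 85 mm above the bench. Origin: centre of the underside, z up. Front (-x): undone latches, carrying handle reaching x = -146 mm, 56 mm high. Lid hinge on the back (+x) wall. Jaw compartment with its cover: the corner at -x, -y, beyond a partition at y = -58 mm and a divider at x = 0, tops at 63 mm. The rest is foam, its parts standing up to 66 mm above the bench.
- case_lid (a joint): Angle of the case lid, rad: 0 shut on the rim, grows as it opens; 1.57 is upright, starts at 1.4 to 1.85, stops at 1.95. A stiff friction hinge (0.85 N m) holds it at any angle: it must be pushed all the way (up to about 8 N near the front edge) and pressed down at the end.
- lid_hinge_mid (a point): Middle of the lid's hinge line; in the case's axes x 115, y 0, z 85.5 mm. Turns with the lid: y along the hinge, -x along the lid to its front edge, z outwards. Lid: aluminium shell 230 (x 0 to -230) by 320 (y) mm, 30 mm deep, open rim at z = 0, flat outer face at z = 30 mm, about 0.55 kg. Shut, its outer face is level, 115 mm above the bench.
- lid_front_edge (a point): Middle of the lid's front edge on its outer face: 230 mm from the hinge line along the lid, 30 mm square to it. Axes as lid_hinge_mid.
- jaw_cover (a joint): Angle of the jaw compartment's inner cover, rad: 0 folded down flat, grows as it opens; 1.57 is upright, starts at 1.1 to 1.65, stops at 1.75. A friction hinge (0.08 N m, about 2 N at 65 mm) holds it at any angle: it must be pushed all the way down. Standing, it blocks the lid.
- cover_hinge_mid (a point): Middle of the cover's hinge line; in the case's axes x -56, y -58, z 67 mm. Turns with the cover: x along the hinge, -y along the cover to its free edge, z up when folded, towards the grips when standing. Cover: flat aluminium plate 104 (x) by 93 (y) mm, 4 mm thick about the hinge line, 0.1 kg. Folded, its top is 69 mm above the bench, 16 mm below the rim; the end wall is 4 mm beyond its edge.
- cover_free_edge (a point): Middle of the cover's free edge, 93 mm from its hinge line. Axes as cover_hinge_mid.
- grip_a: Steel specimen grip, 66 x 46 x 38 mm, loose in the foam pocket next to the partition, nearer the front of the case. Origin under its centre. To be left in place.
- grip_b: Steel specimen grip, 66 x 46 x 38 mm, loose in the foam pocket next to the partition, nearer the lid hinge. Origin under its centre. To be left in place.
- load_cell: Round load cell, 68 mm across, 37 mm high, loose in the foam pocket away from the jaw compartment. Origin under its centre. To be left in place.
- jaw_insert: Dark steel jaw insert, 45 x 30 x 12 mm, lying loose on the floor of the jaw compartment. Origin under its centre. To be left in place.
- solvent_bottle: White bottle, 60 mm across, 150 mm high, standing loose behind the case. Origin under its centre. Bystander.
- check_weight: Steel check weight with a knob, 42 mm across, 66 mm high, standing loose beside the jaw compartment's end wall. Origin under its centre. Bystander.
- specimen: Flat aluminium dumbbell test specimen, 150 x 22 x 5 mm, lying loose before the case's front. Origin under its centre. Bystander.
- spanner: Steel open-ended spanner, about 170 mm long, lying loose on the bench. Bystander.

How it is judged (in metres and radians):
On the way, in this order (a step that is already met when the one before it is completed fails the run):
1. the inner cover is folded down flat on the jaw compartment while the case lid still stands open (value of joint jaw_cover below 0.06 rad and value of joint case_lid above 1 rad), for 0.2 s.
2. the case lid is swung fully shut over the folded cover (value of joint case_lid below 0.03 rad and value of joint jaw_cover below 0.06 rad), for 0.2 s.
At the end, for the whole second after the job is handed in: The inner cover lies flat (within 0.06 rad, about 5 mm at its free edge) and the case lid is shut over it (within 0.03 rad, about 7 mm at its front edge) and at rest; the parts in the case are within 20 mm and the things on the bench within 25 mm of where they were (all of step 2 and velocity of joint case_lid between -0.05 and 0.05 rad/s and not (distance of any of grip_a, grip_b, load_cell, jaw_insert from where it was at the start of the episode above 0.02 m) and not (distance of any of solvent_bottle, check_weight, specimen, spanner from where it was at the start of the episode above 0.025 m)); the robot touches nothing.
It fails at once if the lid slams: it comes down faster than 2.5 rad/s near the rim (value of joint case_lid below 0.4 rad and velocity of joint case_lid below -2.5 rad/s).
It fails at once if the lid is taken between the fingers (the grasp point lies within the lid's 30 mm depth) (x of the grasp point in the frame of lid_hinge_mid between -0.235 and 0 m and y of the grasp point in the frame of lid_hinge_mid between -0.163 and 0.163 m and z of the grasp point in the frame of lid_hinge_mid between 0.003 and 0.027 m).
It fails at once if the inner cover is taken between the fingers (the grasp point lies in the cover's plate) (x of the grasp point in the frame of cover_hinge_mid between -0.055 and 0.055 m and y of the grasp point in the frame of cover_hinge_mid between -0.095 and -0.03 m and z of the grasp point in the frame of cover_hinge_mid between -0.004 and 0.004 m).
It fails at once if a part in the case is lifted or shifted by more than 20 mm (distance of any of grip_a, grip_b, load_cell, jaw_insert from where it was at the start of the episode above 0.02 m).
It fails at once if a thing on the bench is pushed, lifted or knocked by more than 25 mm, or tipped (distance of any of solvent_bottle, check_weight, specimen, spanner from where it was at the start of the episode above 0.025 m or angle between any of solvent_bottle, check_weight's own z axis and vertical above 0.5 rad).
It also fails if it takes over 64 s, if anything falls off the work surface, if the arm or the gripper's body presses on something with over 40 N, if the wrist force passes 120 N, or if a joint passes its speed limit or range.

### The arm

A 7-joint arm with a two-finger parallel gripper is mounted at the origin on the work surface. World frame = base frame: x ahead of the robot, y to its left, z up, the work surface at z = 0. Lengths are in mm, angles in rad, forces in N, time in s.
With the tool pointing down it reaches from about 400 to 900 mm from the base axis. Payload 5.6 kg.
Tool frame: the origin (TCP) lies midway between the tips of the shut fingers; the grasp point (between the pads) lies 19 mm behind it; x points along the fingers, y is the direction in which the jaws open and shut, and the axes are right-handed (so a half turn about x gives the same grasp; the last joint's range is limited). The gripper opens to 92 mm and grips with 3 to 60 N. Pads are 20 mm wide; open, the fingers measure 128 mm over their backs; the gripper's body (75 mm by 189 mm) begins 69 mm behind the grasp point.
Start: joints at [1.057, 0.468, -0.012, 1.603, 0.006, 1.071, -0.056], TCP at [294.802, -579.311, 214.592] pointing down, gripper open.
Joint ranges: [-2.53, 2.53], [-0.31, 2.02], [-1.57, 1.55], [0.28, 2.44], [-1.29, 4.43], [0.15, 1.84], [-2.92, 2.92]. Speed limits (rad/s): [2.57, 2.57, 3.14, 3.14, 3.14, 3.14, 3.14].

### API

Orientations are given as a rotation vector (axis times angle).
In Python, from cell import robot, grip, kin, viewer gives the robot as it stands. Calls block until the motion is done:
- robot.movep(position, orientation): joint-space move of the TCP to a pose.
- robot.servo_line(position, feed=150, rotation=None): straight line of the TCP; rotation=None keeps the orientation; feed is the mean speed in mm/s.
- robot.goto_joints(angles): joint-space move.
- grip(opening, newtons=None): opening from 0.0 (shut) to 1.0 (fully open); newtons is the grip in N (None keeps the last); returns when the fingers have stopped.
- robot.hold(seconds).
- kin.ik(position, orientation): joint angles nearest the present ones, or None.
- robot.observe(): the state.
- viewer.read_camera(name): name is "scene" or "top"; returns the picture (400x640x3 uint8, red, green, blue); there is no depth.
- viewer.camera_info(name): a dict with "camera_matrix" (3x3 intrinsics, pixels), "R" (3x3) and "t" (3): a world point X has camera coordinates R X + t. Camera axes: x right, y down, z forward; pixel columns grow to the right and rows downward; lengths in mm; the calibration is good to about 2 mm. A picture is of the moment at which its call begins. camera_info takes no time and is no camera call.
A pose or a line that the arm cannot do raises robot.IKError and nothing moves.
- robot.job_done(): hands the job in, once; it reports no verdict.
Trained networks look in the newest picture that a camera, given by its name, has taken for a name from the list of things; names that differ only in an ending like _2 or _b are one class to them, and where a whole thing is asked for, a point or a joint stands for the part that bears it (a point fixed in the world has none). Each returns a list of dicts, best first, with "confidence" (0 to 1); they miss things now and then, are a little off and sometimes report something else, mostly with a low value. They report only what shows in the picture. A call takes as long as a camera call.
- viewer.silhouettes(name, camera): "mask" (400x640 bool, what is visible of it).
- viewer.pinpoint(name, camera): "at" ([x, y, z] in mm, in the coordinates of the camera as it stood for that picture, good to about 4 mm: a listed point, or the origin of a listed thing).
The state is a dict: "t": time; "joints": joint angles; "joint_velocities": joint speeds; "joint_torque": joint torques, N m; "tcp_pos": TCP position; "tcp_rot": TCP orientation; "contact_force": force on the tool from outside, world axes, zero at the start; "wrist_torque": the same for the moment, N m; "grip_width": opening from 0.0 (shut) to 1.0 (fully open).
Only numpy, scipy, OpenCV 4.12 (cv2) and the standard library are available. Lean on these libraries where they do the work, as an engineer would, in place of code of your own. Each camera call takes 0.05 s, during which the arm holds its last target.

## Working session

There is one attempt and no reset: what is moved stays moved. The work goes in short steps, each a Python script; the robot and the scene stay as the last script left them, time stands still between calls to the robot, and variables do not carry over. Pictures are saved under pics/ and viewed, and the job is handed in when it is done.

```bash
ls; mkdir -p pics; cat > h.py <<'E'
import numpy as np, cv2
from cell import robot, grip, kin, viewer
def shot(cam,fn):
    im=viewer.read_camera(cam); cv2.imwrite('pics/'+fn,cv2.cvtColor(np.asarray(im),cv2.COLOR_RGB2BGR)); return im
def toworld(p,cam):
    i=viewer.camera_info(cam); return np.array(i['R']).T@(np.array(p)-np.array(i['t']))
E
python3 - <<'E'
from h import *
print(robot.observe())
for c in('scene','top'):
    shot(c,c+'0.png')
    for n in ['test_case','lid_hinge_mid','lid_front_edge','cover_hinge_mid','cover_free_edge','grip_a','load_cell','jaw_insert','solvent_bottle','check_weight','specimen','spanner']:
        r=viewer.pinpoint(n,c)
        print(c,n,[(toworld(d['at'],c).round(0).tolist(),round(d['confidence'],2)) for d in r[:2]])
E
```

```text
pics
{'t': 0.0, 'joints': array([ 1.05700242,  0.46838554, -0.01158504,  1.60365744,  0.00600149,
        1.07139542, -0.05629655]), 'joint_velocities': array([-1.15659027e-03, -2.34064135e-03, -1.60341028e-03, -8.94065914e-04,
       -5.30229432e-04, -5.93349571e-05, -2.15754385e-03]), 'joint_torque': array([ 5.72424506e-04, -5.20576751e+01, -1.20705762e-02, -2.43745244e+01,
       -5.65762399e-02,  1.72142498e-02,  1.55908992e-04]), 'tcp_pos': array([ 294.48786827, -578.78429689,  213.62092409]), 'tcp_rot': array([ 1.95931462,  0.4717226 , -1.96042867]), 'contact_force': array([-0.59591725,  0.28201357, -0.39820041]), 'wrist_torque': array([ 0.0608831 , -0.00699745,  0.00930975]), 'grip_width': 0.9977377606399103}
scene test_case [([557.0, 54.0, -0.0], 0.66)]
scene lid_hinge_mid []
scene lid_front_edge [([512.0, -130.0, 306.0], 0.71), ([391.0, 326.0, -1.0], 0.7)]
scene cover_hinge_mid [([510.0, 119.0, 67.0], 0.77), ([556.0, 55.0, 1.0], 0.39)]
scene cover_free_edge [([504.0, 125.0, 160.0], 0.9)]
scene grip_a [([572.0, 104.0, 30.0], 0.79), ([542.0, 3.0, 27.0], 0.65)]
scene load_cell 
[... 164 characters left out ...]
n [([531.0, 269.0, 1.0], 0.58)]
scene spanner [([391.0, 327.0, -1.0], 0.63)]
top test_case [([552.0, 55.0, -1.0], 0.79), ([374.0, 204.0, -0.0], 0.24)]
top lid_hinge_mid [([530.0, -52.0, 87.0], 0.69)]
top lid_front_edge [([511.0, -120.0, 307.0], 0.58)]
top cover_hinge_mid [([510.0, 129.0, 67.0], 0.84)]
top cover_free_edge [([498.0, 131.0, 159.0], 0.89)]
top grip_a [([544.0, 6.0, 30.0], 0.88), ([569.0, 107.0, 25.0], 0.72)]
top load_cell [([649.0, 29.0, 22.0], 0.61)]
top jaw_insert [([459.0, 131.0, 15.0], 0.58), ([567.0, 105.0, 24.0], 0.35)]
top solvent_bottle []
top check_weight [([375.0, 202.0, -1.0], 0.72)]
top specimen [([523.0, 272.0, -3.0], 0.98)]
top spanner [([383.0, 330.0, 3.0], 0.56)]
```

View pics/scene0.png

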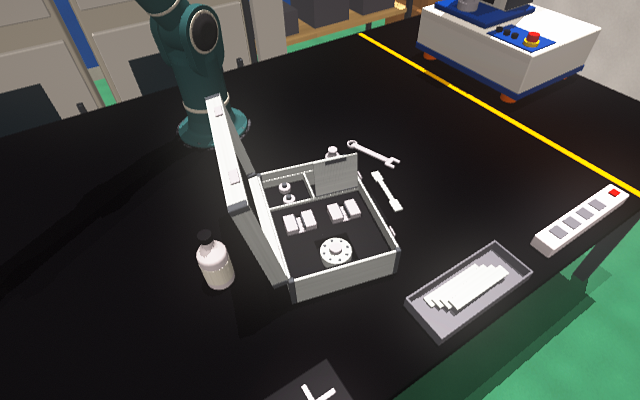

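View pics/top0.png

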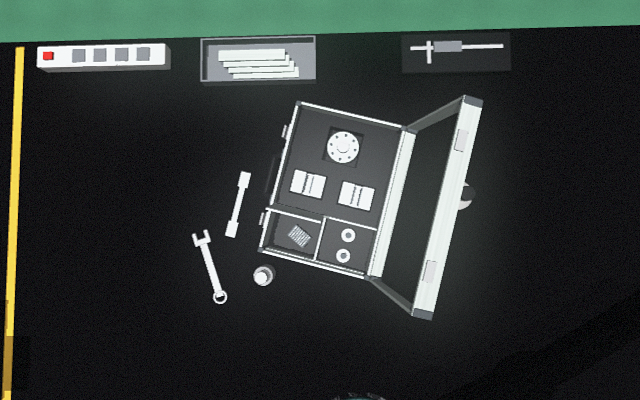

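The lid stands just past upright, with its outer face towards -y. The cover is about upright and folds towards the robot. Next I'll fit the case pose and check it with an overlay.

```bash
cat >> h.py <<'E'
from scipy.optimize import least_squares
from scipy.spatial.transform import Rotation as Ro
def lid_pt(x,z,phi,y=0): # lid frame-> case
    c,s=np.cos(phi),np.sin(phi); return np.array([115+c*x+s*z, y, 85.5-s*x+c*z])
def cov_pt(y,z,th,x=0): # y negative along cover
    c,s=np.cos(th),np.sin(th); return np.array([-56+x, -58+c*y+s*z, 67-s*y+c*z])
def c2w(p,X,Y,T):
    c,s=np.cos(T),np.sin(T); return np.array([X+c*p[0]-s*p[1],Y+s*p[0]+c*p[1],p[2]])
E
cat > fit.py <<'E'
from h import *
import json
obs=[]
for k in range(2):
  for c in('scene','top'):
    im=viewer.read_camera(c)
    for n in ['test_case','lid_hinge_mid','lid_front_edge','cover_hinge_mid','cover_free_edge']:
        for d in viewer.pinpoint(n,c): obs.append((n,toworld(d['at'],c)))
def model(q):
    X,Y,T,ph,th=q
    return {'test_case':c2w((0,0,0),X,Y,T),'lid_hinge_mid':c2w((115,0,85.5),X,Y,T),'lid_front_edge':c2w(lid_pt(-230,30,ph),X,Y,T),
     'cover_hinge_mid':c2w((-56,-58,67),X,Y,T),'cover_free_edge':c2w(cov_pt(-93,0,th),X,Y,T)}
q0=[554,55,-1.79,1.7,1.45]
m=model(q0); obs=[o for o in obs if np.linalg.norm(o[1]-m[o[0]])<35]
f=lambda q:np.concatenate([o[1]-model(q)[o[0]] for o in obs])
r=least_squares(f,q0,loss='soft_l1',f_scale=4,x_scale=[10,10,.05,.05,.05])
print(r.x.round(3),len(obs)); m=model(r.x)
for o in obs: print(o[0],(o[1]-m[o[0]]).round(0))
json.dump(list(r.x),open('q.json','w'))
E
cat > ov.py <<'E'
from h import *
import json,sys
def overlay(q,tag):
  X,Y,T,ph,th=q
  for c in('scene','top'):
    im=cv2.cvtColor(np.array(viewer.read_camera(c)),cv2.COLOR_RGB2BGR); i=viewer.camera_info(c)
    im=cv2.resize(im,None,fx=2,fy=2,interpolation=cv2.INTER_CUBIC)
    def pr(p):
        v=np.array(i['camera_matrix'])@(np.array(i['R'])@c2w(p,X,Y,T)+np.array(i['t'])); return tuple(int(round(2*a)) for a in v[:2]/v[2])
    def poly(P,col):
        for a,b in zip(P,P[1:]+P[:1]): cv2.line(im,pr(a),pr(b),col,1)
    poly([(sx*115,sy*160,85) for sx,sy in((1,1),(1,-1),(-1,-1),(-1,1))],(0,0,255))
    for z in(0,30): poly([lid_pt(x,z,ph,y) for x,y in((0,160),(0,-160),(-230,-160),(-230,160))],(0,255,0))
    poly([cov_pt(y,0,th,x) for x,y in((-52,0),(52,0),(52,-93),(-52,-93))],(255,0,255))
    x0,y0=(350,120) if c=='scene' else (400,120)
    cv2.imwrite(f'pics/{c}_{tag}.png',im[y0:y0+560,x0:x0+640])
if __name__=='__main__': overlay(json.load(open('q.json')),sys.argv[1])
E
python3 fit.py; python3 ov.py ov1
```

```text
[554.751  56.109  -1.804   1.745   1.442] 18
test_case [-1. -4.  2.]
lid_hinge_mid [-4. -1.  4.]
lid_front_edge [ 2. -3. -2.]
cover_hinge_mid [-1. -2.  1.]
test_case [-1. -0. -0.]
lid_hinge_mid [4. 3. 1.]
lid_front_edge [1. 2. 0.]
cover_hinge_mid [-1.  1. -0.]
cover_free_edge [-2.  4. -0.]
test_case [ 1. -3.  6.]
lid_hinge_mid [-6. -1.  2.]
lid_front_edge [-1. -5.  1.]
cover_free_edge [ 6. -3. -0.]
test_case [ 0. -1.  1.]
lid_hinge_mid [2. 4. 2.]
lid_front_edge [1. 4. 1.]
cover_hinge_mid [ 2.  4. -0.]
cover_free_edge [-1.  2. -0.]
```

View pics/top_ov1.png

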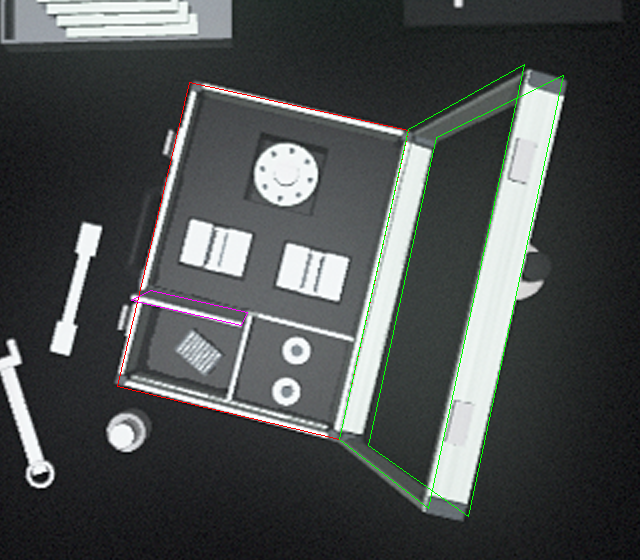

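View pics/scene_ov1.png

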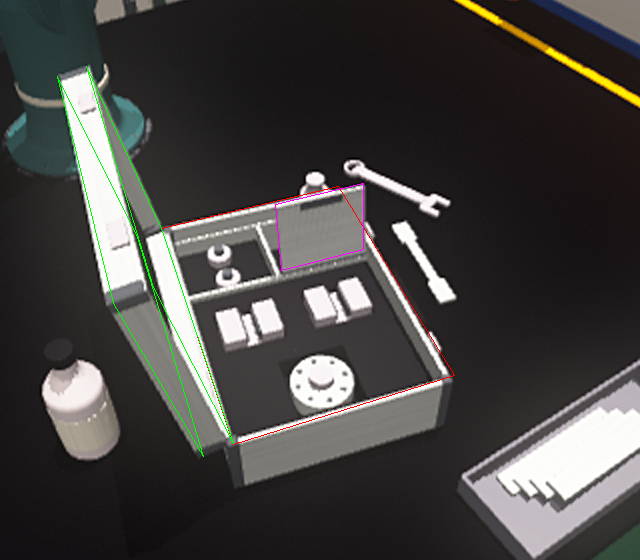

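```bash
cat > plan.py <<'E'
from h import *
import json
X,Y,T,PH,TH=json.load(open('q.json'))
W=lambda p:c2w(p,X,Y,T)
def orient(a): # tool x down, jaw y axis at world yaw a
    x=np.array([0,0,-1.]);y=np.array([np.cos(a),np.sin(a),0]);return Ro.from_matrix(np.c_[x,y,np.cross(x,y)]).as_rotvec()
if __name__=='__main__':
    print(Ro.from_rotvec(robot.observe()['tcp_rot']).as_matrix().round(2))
    for k in range(4):
        a=T+k*np.pi/2; o=orient(a)
        for nm,p in [('c_up',cov_pt(-70,12,TH)+[0,0,200]),('c0',cov_pt(-70,20,TH)),('c1',(-56,-125,70)),('c1b',(-56,-125,300)),('lid_up',(215,0,360)),('lid0',(210,0,275)),('lidm',lid_pt(-200,45,.8)),('lid1',lid_pt(-200,30,0)),('lid1u',(-85,0,350))]:
            s=kin.ik(W(p),o); print(k,nm,W(p).round(0),None if s is None else np.round(s,2))
E
python3 plan.py
```

```text
[[-0.    0.45 -0.89]
 [-0.   -0.89 -0.45]
 [-1.    0.    0.  ]]
0 c_up [514. 123. 338.] [ 0.25  0.22 -0.64  1.71  0.14  1.26 -2.22]
0 c0 [522. 121. 139.] [ 0.08  0.42 -0.46  1.92  0.24  0.85 -2.31]
0 c1 [446. 139.  70.] [ 0.01  0.44 -0.45  2.12  0.31  0.65 -2.46]
0 c1b [446. 139. 300.] [ 0.33  0.14 -0.76  1.89  0.1   1.15 -2.27]
0 lid_up [ 505. -153.  360.] [ 0.38  0.15 -0.17  1.7   0.03  1.29 -1.6 ]
0 lid0 [ 506. -148.  275.] [ 0.35  0.21 -0.15  1.83  0.03  1.11 -1.62]
0 lidm [553.  48. 260.] [ 0.17  0.3  -0.39  1.77  0.12  1.1  -2.06]
0 lid1 [574. 139. 116.] [-0.01  0.52 -0.37  1.81  0.24  0.85 -2.3 ]
0 lid1u [574. 139. 350.] [ 0.16  0.33 -0.59  1.55  0.18  1.32 -2.25]
1 c_up [514. 123. 338.] [ 0.33  0.24 -0.74  1.71  0.17  1.26 -0.68]
1 c0 [522. 121. 139.] [ 0.22  0.46 -0.64  1.92  0.35  0.88 -0.83]
1 c1 [446. 139.  70.] [ 0.3   0.54 -0.82  2.11  0.6   0.74 -1.14]
1 c1b [446. 139. 300.] [ 0.43  0.16 -0.88  1.88  0.13  1.16 -0.73]
1 lid_up [ 505. -153.  360.] [ 0.58  0.17 -0.4   1.69  0.07  1.29 -0.07]
1 lid0 [ 506. -148.  275.] [ 0.57  0.23 -0.41  1.81  0.1   1.12 -0.11]
1 lidm [5
[... 727 characters left out ...]
54  0.94  0.6 ]
2 lid1u [574. 139. 350.] [ 0.33  0.39 -0.83  1.54  0.29  1.34  0.81]
3 c_up [514. 123. 338.] [ 0.69  0.45 -1.3   1.69  0.44  1.35  2.22]
3 c0 [522. 121. 139.] [ 0.63  0.84 -1.32  1.9   0.9   1.18  1.87]
3 c1 [446. 139.  70.] [ 0.6   0.91 -1.33  2.09  1.05  1.08  1.63]
3 c1b [446. 139. 300.] [ 0.73  0.3  -1.28  1.87  0.31  1.2   2.26]
3 lid_up [ 505. -153.  360.] [-0.87  0.31  1.39  1.77 -0.31  1.33 -2.79]
3 lid0 [ 506. -148.  275.] [-0.82  0.46  1.37  1.89 -0.48  1.2  -2.65]
3 lidm [553.  48. 260.] [ 0.77  0.63 -1.31  1.74  0.64  1.29  2.22]
3 lid1 [574. 139. 116.] [ 0.55  0.99 -1.33  1.78  1.02  1.26  1.84]
3 lid1u [574. 139. 350.] [ 0.57  0.6  -1.31  1.53  0.58  1.46  2.14]
```

The overlays fit to within a few mm: the red rim lies on the rim, the magenta cover lies on the plate, and the green lid follows the lid. Next I raise the arm with fingers shut and go over to the grip side of the cover.

```bash
python3 - <<'E'
from plan import *
O=orient(T+np.pi/2)
o=robot.observe(); grip(0.0,20)
s=kin.ik([310,-540,430],o['tcp_rot']); print('up',s)
robot.goto_joints(s)
p=W(cov_pt(-78,30,TH)+np.array([0,18,240])); print('over',p)
s=kin.ik(p,O); print(s)
robot.goto_joints([-0.25,s[1]-.1,0,s[3],0,s[5],-0.48])
print(robot.observe()['tcp_pos'].round(0))
robot.movep(p,O); o=robot.observe(); print(o['t'],o['tcp_pos'].round(0),o['joints'].round(2),o['contact_force'].round(1))
robot.servo_line(W(cov_pt(-78,2,TH)+np.array([0,18+15,0])),feed=200)
o=robot.observe(); print(o['t'],o['tcp_pos'].round(0),o['joints'].round(2),o['contact_force'].round(1))
shot('scene','a1.png'); shot('top','a2.png')
E
```

```text
up [ 1.00529055  0.29550622 -0.01262555  1.368883    0.00372604  1.4771796
 -0.10723095]
over [548.01472006 115.26923187 388.19834756]
[ 0.34988154  0.28011534 -0.76835758  1.5565142   0.19677582  1.38467479
 -0.66879437]
[557. 106. 410.]
7.5417 [548. 115. 387.] [-0.26  0.19 -0.01  1.6   0.    1.36 -0.5 ] [-0.9 -0.7 -0.2]
8.9083 [536. 118. 146.] [-0.26  0.38 -0.02  1.91  0.01  0.84 -0.52] [-0.2  0.3  0.5]
```

View pics/a1.png

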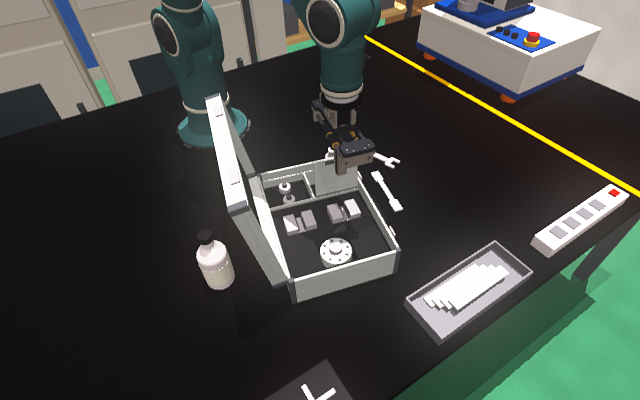

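View pics/a2.png

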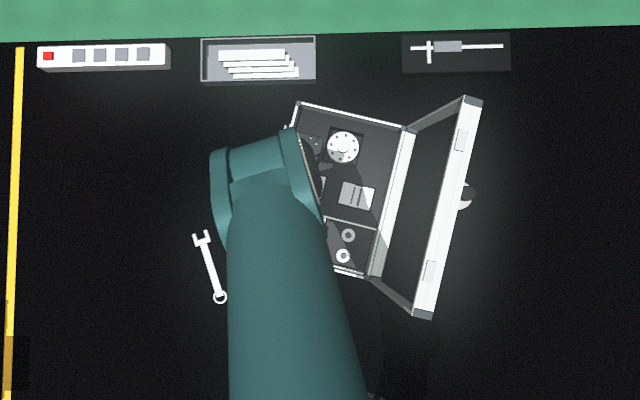

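The gripper (scene, about 350,150) is on the grip side of the cover, which is still standing, with the fingertips behind its upper half. Now I fold the cover down.

```bash
python3 - <<'E'
from plan import *
n=12
for th in np.linspace(TH,0,n+1):
    robot.servo_line(W(cov_pt(-78,2,th)+np.array([0,18,0.])),feed=60)
    o=robot.observe(); print(round(th,2),o['tcp_pos'].round(0),o['contact_force'].round(1))
    if np.linalg.norm(o['contact_force'])>25: print('STOP');break
else:
    for i in range(8):
        if o['contact_force'][2]>10: break
        p=o['tcp_pos']; robot.servo_line(W((-56,-58-78+18,69-(i+1)*1.0)),feed=20); o=robot.observe(); print(o['tcp_pos'].round(1),o['contact_force'].round(1))
print(o['t'])
E
```

```text
1.44 [521. 122. 145.] [-0.4  0.2  0.3]
1.32 [512. 124. 143.] [ 0.5 -0.3  0.8]
1.2 [503. 126. 140.] [ 0.1 -1.3  0.2]
1.08 [494. 128. 137.] [-0.1 -0.9  0.5]
0.96 [486. 130. 132.] [0.3 1.1 0.6]
0.84 [479. 132. 126.] [-0.7  0.8 -0.5]
0.72 [472. 133. 120.] [ 0.1  0.3 -0. ]
0.6 [467. 134. 112.] [-0.2  0.   0.7]
0.48 [462. 136. 104.] [-1.1  0.1 -0.2]
0.36 [458. 136.  96.] [0.3 0.  0.1]
0.24 [455. 137.  87.] [ 1.  -0.1  0.6]
0.12 [453. 138.  78.] [-0.  -0.3  0.1]
0.0 [454. 138.  69.] [-0.  -0.7  5.8]
[453.8 138.2  69.2] [-2.3 -1.3 15.6]
13.3583
```

```bash
python3 - <<'E'
from plan import *
robot.servo_line(W((-56,-118,330)),feed=200)
print(robot.observe()['t'])
shot('scene','b1.png');r=viewer.pinpoint('cover_free_edge','scene');print([(toworld(d['at'],'scene').round(0),d['confidence']) for d in r], W(cov_pt(-93,0,0)).round(0))
E
```

```text
14.8167
[(array([426., 147.,  69.]), 0.86), (array([545.,   3.,  26.]), 0.23)] [421. 146.  67.]
```

View pics/b1.png

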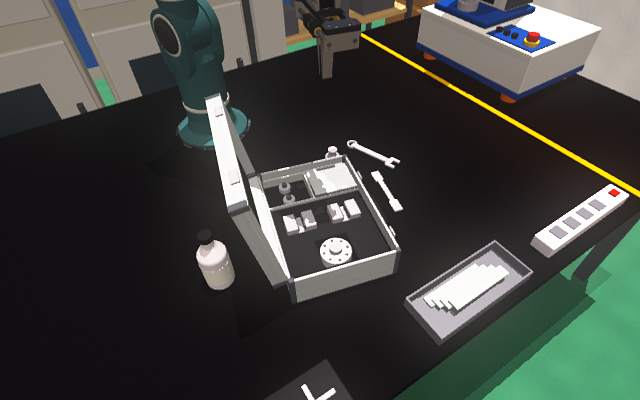

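The cover lies flat (scene, about 332,178), with its free edge at z ≈ 69. Next I go over the lid to its outer side.

```bash
python3 - <<'E'
from plan import *
O=orient(T+np.pi/2)
robot.servo_line(W((-40,-90,430)),feed=200)
p=W((225,0,400)); s=kin.ik(p,O); print(s)
robot.goto_joints([0.29,s[1],0,s[3],0,s[5],0.06]); print(robot.observe()['tcp_pos'].round(0))
robot.movep(p,O)
robot.servo_line(W(lid_pt(-230,30,PH)+np.array([10+25,0,-25])),feed=150)
o=robot.observe(); print(o['t'],o['tcp_pos'].round(0),o['joints'].round(2),o['contact_force'].round(1))
shot('scene','c1.png')
E
```

```text
[ 0.00793156  0.11439553  0.2699913   1.65971243 -0.03106404  1.37168831
  0.04909564]
[ 490. -179.  398.]
17.9333 [ 505. -158.  283.] [ 0.26  0.2  -0.03  1.82  0.01  1.12  0.  ] [0.7 0.4 0.9]
```

View pics/c1.png

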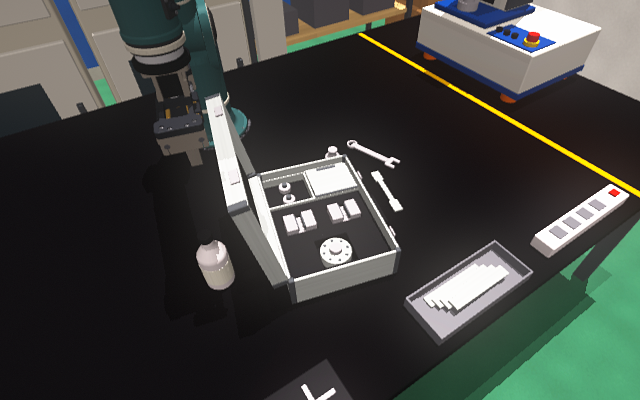

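The fingers (scene, about 195,155) are outside the lid near its front edge, and the lid hasn't moved. Now I swing it.

```bash
python3 - <<'E'
from plan import *
def tgt(ph):
    if ph>np.pi/2: return lid_pt(-230,30,ph)+np.array([10,0,-25])
    return lid_pt(-205,30,ph)+np.array([10,0,0])
for ph in np.linspace(PH,0,16):
    robot.servo_line(W(tgt(ph)),feed=65)
    o=robot.observe(); print(round(ph,2),o['tcp_pos'].round(0),o['contact_force'].round(1))
    if np.linalg.norm(o['contact_force'])>30: print('STOP');break
else:
    for i in range(10):
        if o['contact_force'][2]>25: break
        robot.servo_line(W((-80,0,115.5-(i+1)*1.0)),feed=20); o=robot.observe(); print(o['tcp_pos'].round(1),o['contact_force'].round(1))
print(o['t'])
shot('scene','d1.png')
E
```

```text
1.74 [ 510. -132.  282.] [ 0.4 -0.7  0.1]
1.63 [ 516. -107.  288.] [ 0.6 -0.4 -0.3]
1.51 [522. -82. 292.] [-0.1 -0.8  0.5]
1.4 [527. -59. 293.] [0.3 0.  0.4]
1.28 [533. -35. 290.] [0.8 0.7 0.7]
1.16 [538. -12. 285.] [0.3 0.3 1. ]
1.05 [543.  10. 278.] [-0.1 -0.1  0.8]
0.93 [548.  31. 267.] [ 0.5 -0.3  0.3]
0.81 [553.  51. 255.] [ 1.  -0.2  0.4]
0.7 [557.  69. 240.] [-0.4  0.3 -0.1]
0.58 [561.  86. 223.] [-0.5  0.2 -0.6]
0.47 [565. 100. 204.] [ 0.  -0.1  0.1]
0.35 [568. 112. 183.] [ 0.1  0.9 -0.9]
0.23 [570. 122. 161.] [-0.1 -0.4  0.3]
0.12 [572. 129. 138.] [-0.1 -0.5 -0.6]
0.0 [573. 134. 116.] [-2.1 -1.2  8.3]
[573.4 133.9 115.9] [-4.1 -2.3 15.1]
[573.4 133.9 115.8] [-6.7 -2.  21.4]
[573.5 133.9 115.8] [-9.4 -2.8 27. ]
27.0917
```

View pics/d1.png

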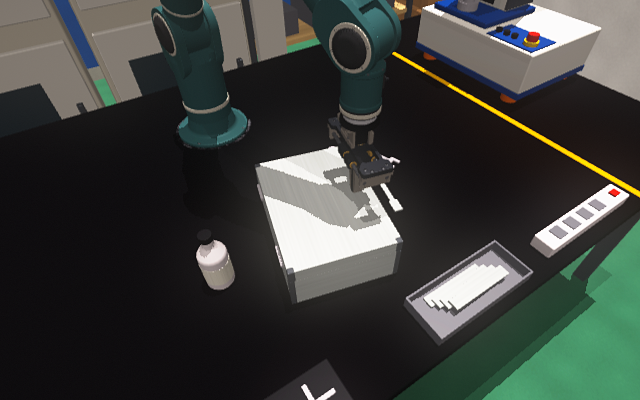

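The lid is shut and the bottle and bench items look unmoved. I'll retreat straight up and check before handing in.

```bash
python3 - <<'E'
from plan import *
robot.servo_line(W((-80,0,330)),feed=120)
robot.servo_line(np.array([450,-230,380.]),feed=250)
robot.hold(0.5); o=robot.observe(); print(o['t'],o['tcp_pos'].round(0),o['contact_force'].round(1))
for c in('scene','top'):
    shot(c,'e_'+c+'.png')
    for n in ['lid_front_edge','solvent_bottle','check_weight','specimen','spanner']:
        print(c,n,[(toworld(d['at'],c).round(0).tolist(),round(d['confidence'],2)) for d in viewer.pinpoint(n,c)[:2]])
print('expect edge',W(lid_pt(-230,30,0)).round(0))
json.dump([X,Y,T,0.,0.],open('q0.json','w'))
from ov import overlay
overlay([X,Y,T,0.,0.],'fin')
E
```

```text
31.3083 [ 450. -230.  380.] [ 0.3 -0.2 -0.6]
scene lid_front_edge [([589.0, 161.0, 115.0], 0.66)]
scene solvent_bottle [([539.0, -194.0, 1.0], 0.65)]
scene check_weight []
scene specimen [([533.0, 270.0, -1.0], 0.82)]
scene spanner [([389.0, 323.0, -0.0], 0.76)]
top lid_front_edge [([587.0, 169.0, 114.0], 0.55)]
top solvent_bottle [([541.0, -194.0, 1.0], 0.68)]
top check_weight [([373.0, 201.0, -0.0], 0.92)]
top specimen [([523.0, 270.0, -1.0], 0.59)]
top spanner [([384.0, 330.0, 0.0], 0.81)]
expect edge [581. 168. 116.]
```

View pics/scene_fin.png

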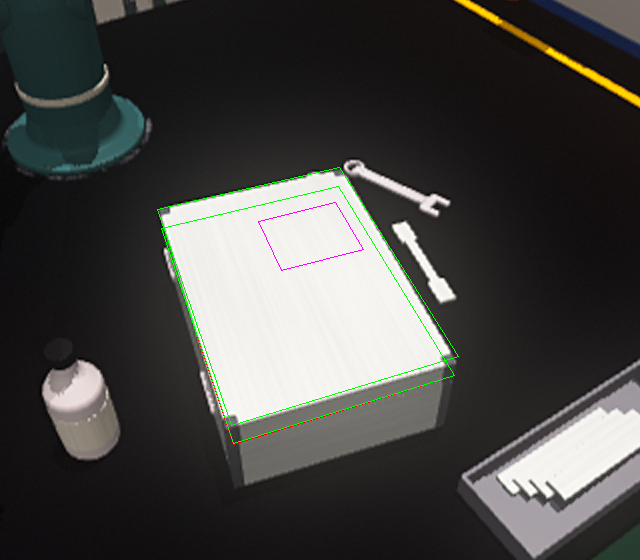

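View pics/e_top.png

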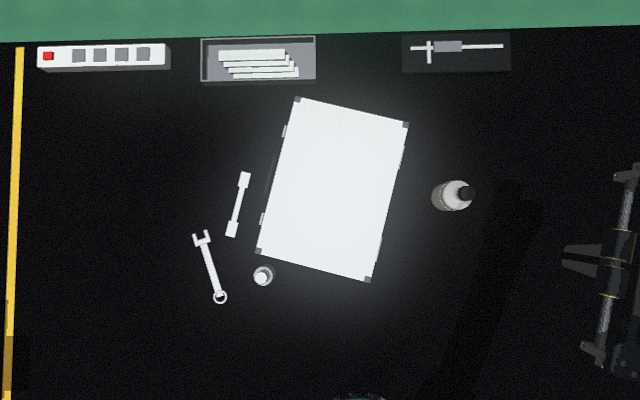

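The lid's outline matches the shut wireframe in the scene view (lid corners near 232,422 and 450,358). The front edge reads z 114–115, the bench items are in place, and the robot is clear.

```bash
python3 -c "
from h import *
robot.job_done()"
```

```text
the job is handed in; nothing more can be done
```

I folded the jaw cover down flat and swung the case lid shut, pushing only with shut fingers. The job was handed in at about 31 s of the 64 s allowed.

- **Cover:** I pressed it down with about 15 N. Its free edge then read z ≈ 69 mm from the camera, against 67 mm for fully flat.
- **Lid:** I brought it down slowly, about 0.3 rad/s on average, and pressed it with about 27 N until it stopped moving. Its front edge read z 114–115 mm in both cameras, against 115.5 mm for shut, and its outline matched the shut wireframe.
- **Bench items:** the specimen, spanner and check weight were within about 5 mm of their first readings, which is within the detector's noise. The scene camera missed the check weight in the last check, so that reading is from the top camera only. The bottle also read within 3 mm, but only against the scene camera, since the top camera had not found it at the start.
- **Parts in the case:** I could not check these once the lid was shut. The two grips and the load cell looked undisturbed in the picture after the cover was folded, and the jaw insert was already under the cover.
- **Robot:** it finished clear of everything, with contact force at noise level. The force readings also stayed at noise level while the cover and lid were moving, so I checked those motions from the pictures instead.

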